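Open a caught test-fixture lid and hold it up

TASK

The spool of solder standing on the clear lid of the circuit-board test fixture is in the way: stand it upright on a bare part of the wooden board and let go of it. Then, before you touch the slide catch on the grey console beside the lid, tug the lid gently up by its bow handle to feel whether it is caught; if it is, do not heave on it but slide the catch away from the lid to free it. Raise the lid by its handle to 60 degrees or more and finish while still holding it up there, since it falls shut when let go, leaving all the other things on the bench where they are.

Things in the scene. Friction and masses are not known exactly. Their poses are not given: they have to be found in the camera images.
- fixture: circuit-board test fixture, fixed to the bench, 220 mm deep (its x), 300 wide (y), 72 high; origin: on the bench under its middle (front face at x = -95 mm); z up, -x is its front, roughly towards the robot. A black bed at y = -56 to +140 mm under a hinged clear lid; a grey console, flat top 62 mm above the bench, at y = -160 to -56 mm
- lid: hinged lid, 180 x 180 x 10 mm, aluminium frame and clear plate, 0.6 kg; shut, it is level, its top 72 mm above the bench, its console-side edge at fixture y = -50 mm. Origin: on the hinge axis at its far edge, half-way across. It turns about its y axis, the front rising and swinging away from the robot, at most 80 degrees. No stay: it falls shut from any angle; 2.5 N at the handle lifts it
- handle (a point): centre of the bow handle at the lid's front: a level round steel bar 10 mm thick, 110 mm long (lid y), 235 mm from the hinge axis and level with it (67 mm above the bench when shut), 40 mm clear in front of the lid and fixture, nothing beneath; two arms join its ends to the lid. If the lid is caught the bar rises only about 2 mm, then stops hard
- hinge (a point): point on the lid's hinge axis, half-way across the lid (fixture x = +95, y = +40, z = 67 mm); its axes are the fixture's, the hinge axis being y
- catch: slide catch on the console; origin: foot of its thumb piece, on the console's top. It slides 14 mm along fixture y: -100 mm is fully in, towards the lid, -114 mm fully out, at fixture x = -50 mm. It drags with about 3 N and stays where left. It is found anywhere in the first 11 mm; where its hidden bolt lets go differs from fixture to fixture, so only a tug tells; fully out it always frees the lid
- thumb (a point): centre (half-way up) of the catch's black thumb piece, 26 mm (fixture x) by 14 mm (fixture y) by 22 mm high, 11 mm above its foot; around its foot is a lip 36 x 28 mm, 3 mm high
- spool_center (a point): centre of a spool of solder (two grey flanges 54 mm across, 45 mm high, wire between them 48 mm across, about 0.25 kg), standing on its end on the shut lid; this point is half-way up; z along its axis
- spool: the same spool; origin: centre of its lower end
- board: light wooden work board lying fixed on the bench, 260 mm (its x) by 220 mm (its y), 12 mm thick; origin: centre of its underside. Its near half (x from -130 to 0 mm) is bare; the far half has the tile and the tweezers on it
- tile: white glazed tile 90 x 90 x 8 mm with two tiny chips on it, lying on the wooden board's far half; origin: centre of its underside. Leave it
- tweezers: steel tweezers 118 x 12 x 7 mm lying on the wooden board's far half; origin: centre of the underside, x along them. Leave them
- flux: small white bottle with black cap, 36 mm wide, 85 mm high; origin: centre of its underside. Leave it
- brush: grey-handled bench brush 170 mm long, lying; origin: centre of its underside, x along it. Leave it
- driver: black-handled screwdriver 160 mm long, lying in front of the fixture; origin: centre of its underside, x along it. Leave it
- cleaner: black pot of brass wool for cleaning soldering tips, 72 mm wide, 45 mm high; origin: centre of its underside. Leave it
- dish: clear round dish of chips, 72 mm wide, 15 mm high; origin: centre of its underside. Leave it

How it is judged:
By the outcome, as a careful person would: the job done as asked, in the order asked, and still so for the second after the job is handed in, while the arm keeps its last pose, push and grip.
It also fails if it takes over 72 s, if anything falls off the work surface, if the arm or the gripper's body presses on something with over 40 N, if the wrist force passes 120 N, or if a joint passes its speed limit or range.

ROBOT

A 6-joint arm with a two-finger parallel gripper is mounted at the origin on the work surface. World frame = base frame: x ahead of the robot, y to its left, z up, the work surface at z = 0. Lengths are in mm, angles in rad, forces in N, time in s.
With the tool pointing down it reaches from about 275 to 725 mm from the base axis. Payload 15.9 kg.
Tool frame: the origin (TCP) lies at the very end of the fingers, on their centre line; the grasp point (between the pads) lies 19 mm behind it; z points along the fingers, x is the direction in which the jaws open and shut, and the axes are right-handed (so a half turn about z gives the same grasp; the last joint's range is limited). The gripper opens to 85 mm and grips with 20 to 120 N. Pads are 22 mm wide; open, the fingers measure 114 mm over their backs; the gripper's body (76 mm by 85 mm) begins 54 mm behind the grasp point. The pads swing forward as they close: fully open they stand 13 mm farther back than shut.
Start: joints at [1.284, 0.213, -0.034, 1.323, 0, 1.571], TCP at [141.436, 479.563, 201.906] pointing down, gripper open.
Joint ranges: [-2.98, 2.98], [-0.74, 1.72], [-1.14, 1.35], [-2.1, 2.04], [-1.57, 1.44], [-3.14, 3.14]. Speed limits (rad/s): [1.89, 1.89, 2.39, 2.57, 3.14, 3.14].

INTERFACE

Orientations are given as [roll, pitch, yaw] about the fixed x, y, z axes, in that order (R = Rz(yaw) Ry(pitch) Rx(roll)).
In Python, from rig import env, optics gives the robot as it stands.
- The arm moves only by the tool servo_tool, never from a script. Its arguments are lists of equal length, an entry for each row: "gripper": the finger opening in cm, from 0 to 8.54; "delta_pos": the shift along the tool's x, y, z in cm, a list of three; "yaw": the turn about the tool's z in degrees. In form: {"gripper": [gripper, ...], "delta_pos": [[tx, ty, tz], ...], "yaw": [yaw, ...]}. A call has 1 to 12 rows; each row shifts and turns the pose as measured when the row begins, along the tool's axes as they then stand; what a row does not reach is not made up. A row lasts 1/8 s, in which the tool goes at most 62.5 mm and 10.7 degrees, less where a joint would pass 70% of its speed; a pose out of reach is approached as far as the arm can. A call with a gripper value outside its range is refused whole. The fingers move at their own pace and stop on an object; "force" is the grip in N (left out, the last holds). Time passes only in rows, so rows that do not move let the fingers close. It gives the time, the measured TCP pose, the force and the opening at its end, in the units of the state.
- env.sense(): the state, without advancing time (a new reading comes with each control period).
- optics.camera(name): name is "side" or "top" or "wrist"; returns the picture (480x640x3 uint8, red, green, blue); there is no depth.
- optics.camera_params(name): a dict with "K" (3x3 intrinsics, pixels), "k1" (the pictures are not rectified: a ray, as slopes to the right and down, at radius r is drawn at 1 + k1 r^2 times it, then the intrinsics apply), "R" (3x3) and "t" (3): a world point X has camera coordinates R X + t; the wrist camera has in their place "T_tool_cam" (4x4, takes a point from camera to tool coordinates, whose origin is the TCP and whose axes are the tool frame's). Camera axes: x right, y down, z forward; pixel columns grow to the right and rows downward; lengths in mm; the calibration is good to about 2 mm. A picture is of the moment at which its call begins: read the wrist's pose just before it. camera_params takes no time and is no camera call.
- env.close_job(): hands the job in, once; it reports no verdict.
The state is a dict: "time_s": time; "qpos": joint angles; "qd": joint speeds; "joint_torque": joint torques, N m; "eef_pos": TCP position; "tool_rot": TCP orientation; "contact_force": force on the tool from outside, world axes, zero at the start; "ft_torque": the same for the moment, N m; "width": finger opening in mm.
Only numpy, scipy, OpenCV 4.12 (cv2) and the standard library are available. Lean on these libraries where they do the work, as an engineer would, in place of code of your own. Each camera call takes 0.05 s, during which the arm holds its last target. There are 200 camera calls.

## Working session

There is one attempt and no reset: what is moved stays moved. The work goes in short steps, Python scripts to look and compute and a tool call to move; the robot and the scene stay as the last step left them, time stands still between calls to the robot, and variables do not carry over. Pictures are saved under pics/ and viewed, about 8 in all and at most 12, crops included, and the job is handed in when it is done.

Besides the shell and the picture viewer there is one more tool, called after ">>>" as name(argument=value, ...) on one line, values as JSON. servo_tool: Moves the arm, as the interface text tells. Its arguments: {"type":"object","properties":{"gripper":{"type":"array"},"delta_pos":{"type":"array"},"yaw":{"type":"array"},"force":{"type":"number"}},"required":["gripper","delta_pos","yaw"]}

```bash
ls; mkdir -p pics; python3 - <<'E'
from rig import env, optics
import cv2
print(env.sense())
for n in("top","side"):
    p=optics.camera_params(n); print(n,p)
    cv2.imwrite(f"pics/{n}0.png",optics.camera(n)[:,:,::-1])
print(optics.camera_params("wrist"))
E
```

```text
pics
{'time_s': 0.0, 'qpos': array([ 1.28396683e+00,  2.13351377e-01, -3.50442221e-02,  1.32348126e+00,
        1.42188117e-06,  1.57077621e+00]), 'qd': array([ 0.00032307, -0.00243352, -0.00014581, -0.0017072 , -0.00026526,
       -0.00108661]), 'joint_torque': array([ 6.13161701e-04, -6.86146045e+01,  4.87127209e+01,  1.67370716e-02,
        1.54657832e-04,  2.91126901e-05]), 'eef_pos': array([141.35474155, 479.23013126, 201.42446084]), 'tool_rot': array([-3.14159121e+00,  1.08052995e-03,  1.28398695e+00]), 'contact_force': array([-0.70252395, -0.13988219, -0.51564252]), 'ft_torque': array([-0.00824751,  0.0272726 ,  0.00984426]), 'width': 85.49795286906449}
top {'K': array([[621.80196031,   0.        , 321.61406417],
       [  0.        , 621.80196031, 241.50571879],
       [  0.        ,   0.        ,   1.        ]]), 'k1': 0.06487096813170364, 'R': array([[ 0.00166627, -0.99998578,  0.00506598],
       [-0.99658665, -0.00207869, -0.08252715],
       [ 0.08253651, -0.00491117, -0.99657594]]), 't': array([  -2.62989306,  493.01110107, 1714.77901037])}
side {'K': array([[554.168679
[... 219 characters left out ...]
      [-0.25585826, -0.69619772, -0.67070507],
       [ 0.24389205,  0.62486827, -0.74165782]]), 't': array([-435.55373026,  176.48623093, 1075.03351106])}
{'K': array([[382.17482332,   0.        , 326.59752843],
       [  0.        , 382.17482332, 233.22175998],
       [  0.        ,   0.        ,   1.        ]]), 'k1': -0.07555915180737599, 'T_tool_cam': array([[ 9.99999052e-01,  1.37713851e-03, -8.51608719e-06,
         1.44855869e+00],
       [-1.32241392e-03,  9.61950755e-01,  2.73219686e-01,
        -6.91693582e+01],
       [ 3.84453407e-04, -2.73219416e-01,  9.61951664e-01,
        -1.72326058e+02],
       [ 0.00000000e+00,  0.00000000e+00,  0.00000000e+00,
         1.00000000e+00]])}
```

View pics/top0.png

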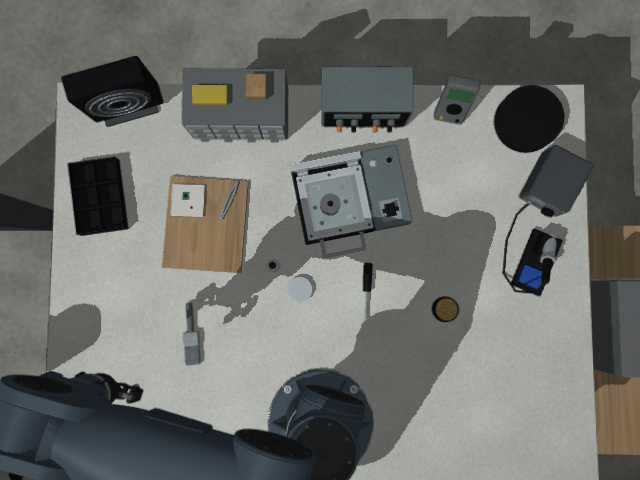

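View pics/side0.png

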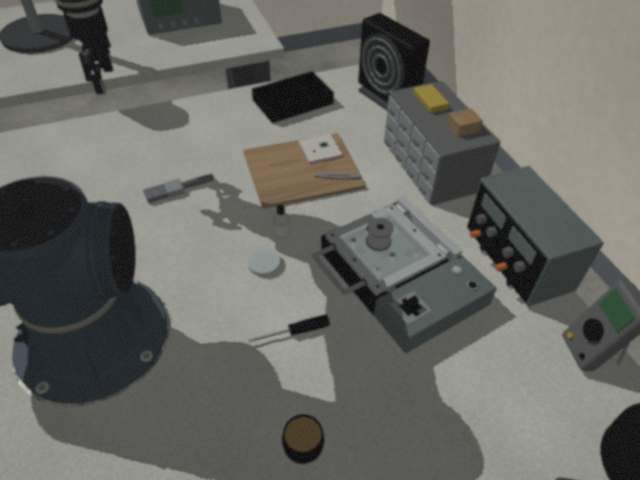

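The top view shows the spool at (330,203), the bow handle bar running (322,254)-(365,246), the thumb piece near (391,209), and the board with corners (170,176), (250,178), (243,272), (163,267). The side view agrees: spool at (378,233), thumb at (411,304).

```bash
cat > h.py <<'E'
from rig import env, optics
import numpy as np, cv2
from scipy.spatial.transform import Rotation as Ro
def pose():
    s=env.sense(); return Ro.from_euler('xyz',s['tool_rot']).as_matrix(), np.array(s['eef_pos']), s
def ray(name,uv,wp=None):
    p=optics.camera_params(name)
    d=cv2.undistortPoints(np.array([[uv]],float),p['K'],np.array([p['k1'],0,0,0.]))[0,0]
    d=np.array([d[0],d[1],1])
    if name=='wrist':
        T=p['T_tool_cam']; R,t=wp
        return R@T[:3,3]+t, R@(T[:3,:3]@d)
    return -p['R'].T@p['t'], p['R'].T@d
def onz(name,uv,z,wp=None):
    o,d=ray(name,uv,wp); return o+d*(z-o[2])/d[2]
def proj(name,X,wp=None):
    p=optics.camera_params(name)
    if name=='wrist':
        T=p['T_tool_cam']; R,t=wp
        c=T[:3,:3].T@(R.T@(np.array(X)-t)-T[:3,3])
    else: c=p['R']@np.array(X)+p['t']
    return cv2.projectPoints(c.reshape(1,3),np.zeros(3),np.zeros(3),p['K'],np.array([p['k1'],0,0,0.]))[0][0,0]
E
cat > a.py <<'E'
from h import *
for n,uv,z in [('spool',(330,203),117),('h1',(322,254),67),('h2',(365,246),67),('thumb',(391,207),84),('c1',(360,150),62),('c2',(392,143),62),('c3',(412,212),62),('b',(170,176),12),('b',(250,178),12),('b',(243,272),12),('b',(163,267),12),('dish',(301,288),10),('flux',(273,265),85),('drv',(367,277),20),('lidcorner',(293,166),72),('lidc2',(307,243),72)]:
    print(n,onz('top',uv,z).round())
for n,uv,z in [('spool',(379,224),117),('thumb',(411,302),84),('h1',(314,249),67),('h2',(350,289),67)]:
    print('side',n,onz('side',uv,z).round())
top=cv2.imread('pics/top0.png');cv2.imwrite('pics/c1.png',cv2.resize(top[130:280,270:430],None,fx=4,fy=4,interpolation=cv2.INTER_CUBIC))
E
python3 a.py
```

```text
spool [587. -23. 117.]
h1 [455.  -3.  67.]
h2 [ 477. -119.   67.]
thumb [ 582. -189.   84.]
c1 [ 743. -107.   62.]
c2 [ 762. -195.   62.]
c3 [ 571. -248.   62.]
b [678. 425.  12.]
b [673. 201.  12.]
b [408. 217.  12.]
b [422. 439.  12.]
dish [364.  56.  10.]
flux [424. 129.  85.]
drv [ 394. -128.   20.]
lidcorner [695.  77.  72.]
lidc2 [485.  38.  72.]
side spool [590. -17. 117.]
side thumb [ 577. -193.   84.]
side h1 [458.   7.  67.]
side h2 [ 488. -114.   67.]
```

View pics/c1.png

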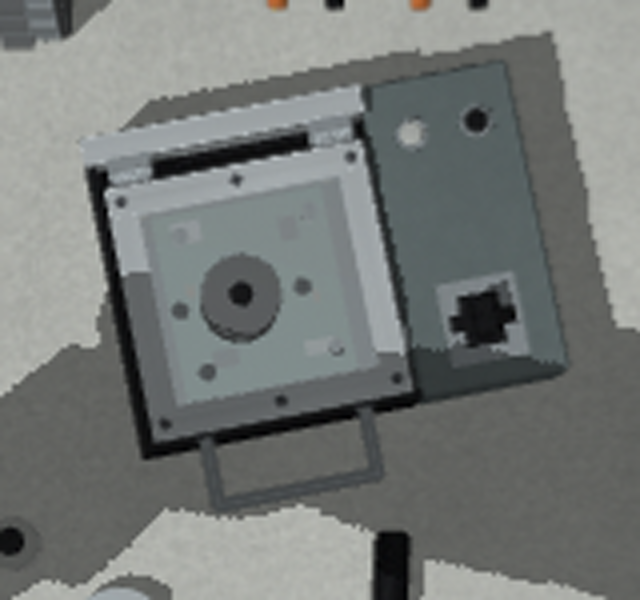

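The crop shows the spool top at full-image pixel (330,204), the bar from (325.5,256) to (364.5,248.5), and the fixture turned about +11°. I'll move above the spool and turn the jaws to the fixture x axis.

>>> servo_tool(gripper=[8.5,8.5,8.5,8.5,8.5,8.5,8.5,8.5,8.5,8.5,8.5,8.5], delta_pos=[[-2.9,4.75,-0.2],[-2.9,4.75,-0.2],[-2.9,4.75,-0.2],[-2.9,4.75,0],[-2.9,4.75,0],[-2.9,4.75,0],[-2.9,4.75,0],[-2.9,4.75,0],[-2.9,4.75,0],[-2.9,4.75,0],[-2.9,4.75,0],[-2.9,4.75,0]], yaw=[0,0,0,0,0,0,0,0,0,0,0,0])

```text
time_s: 1.6
eef_pos: [600.6, -29.8, 205.4]
tool_rot: [-3.14, 0.003, 1.29]
contact_force: [1.4, 0.7, 1.2]
width: 85.0
```

>>> servo_tool(gripper=[8.5,8.5,8.5,8.5,8.5,8.5,8.5,8.5], delta_pos=[[0,0,0],[0,0,0],[0,0,0],[0,0,0],[0,0,0],[0,0,0],[0,0,0],[0,0,0]], yaw=[9,9,9,9,9,9,9,0])

```text
time_s: 2.6
eef_pos: [600.9, -34.0, 200.0]
tool_rot: [3.141, 0.012, 0.152]
contact_force: [-0.8, -0.5, -0.1]
width: 85.1
```

```bash
python3 - <<'E'
from h import *
R,t,s=pose(); im=optics.camera('wrist'); np.savez('w1.npz',R=R,t=t)
print(t,s['tool_rot'])
cv2.imwrite('pics/w1.png',im[:,:,::-1])
print(proj('wrist',[588,-21,117],(R,t)),proj('wrist',[466,-61,67],(R,t)),proj('wrist',[580,-191,84],(R,t)))
E
```

```text
[600.89778934 -34.02974679 199.96827564] [3.1411414  0.01154161 0.15198477]
[311.14803625 209.30448926] [163.59696504 220.9954097 ] [277.51029666 383.59966862]
```

View pics/w1.png

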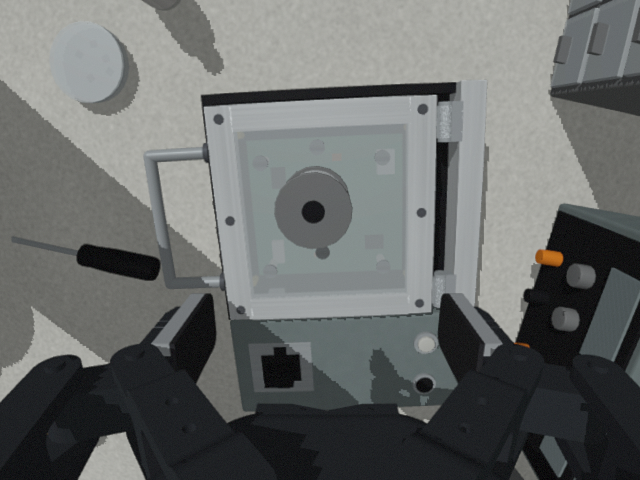

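The wrist view shows the spool's top hole at (313,211), the bar from (153,155) to (170,283), and the thumb top near (283,367).

```bash
python3 - <<'E'
from h import *
d=np.load('w1.npz');w=(d['R'],d['t'])
for n,uv,z in [('spool',(313.5,211),117),('bar1',(153,155),67),('bar2',(169.5,283),67),('thumb',(282,367),84),('lidfl',(217,103),72),('lidfr',(231,319),72),('lidbr',(434,313),72),('lipfl',(250,344),62),('lipfr',(253,391),62),('liprl',(310,343),62)]:
    print(n,onz('wrist',uv,z,w).round(1))
a,b=[onz('wrist',u,67,w) for u in((153,155),(169.5,283))]
e=(a-b)/np.linalg.norm(a-b);print(np.linalg.norm(a-b),np.degrees(np.arctan2(-e[0],e[1])),(a+b)/2)
P=onz('wrist',(313.5,211),117,w);print('delta tool',w[0].T@(P-w[1]))
E
```

```text
spool [589.8 -21.9 117. ]
bar1 [454.9  -7.4  67. ]
bar2 [ 473.1 -116.8   67. ]
thumb [ 582.  -172.8   84. ]
lidfl [504.8  39.6  72. ]
lidfr [ 531.1 -139.8   72. ]
lidbr [ 706.3 -105.9   72. ]
lipfl [ 548.7 -168.8   62. ]
lipfr [ 556.3 -221.1   62. ]
liprl [ 603.8 -158.5   62. ]
110.84604425134249 9.441233080126482 [464.01294784 -62.07776257  67.        ]
delta tool [ -8.22048945 -13.69047623  83.06251449]
```

>>> servo_tool(gripper=[8.5,8.5,8.5,8.5,8.5,8.5,8.5,8.5], delta_pos=[[-0.8,-1.4,0],[0,0,2.0],[0,0,2.0],[0,0,2.0],[0,0,2.0],[0,0,2.0],[0,0,1.2],[0,0,0]], yaw=[-1.5,0,0,0,0,0,0,0])

```text
time_s: 3.65
eef_pos: [585.5, -16.1, 85.6]
tool_rot: [-3.141, 0.011, 0.211]
contact_force: [-0.6, 1.1, 0.3]
width: 85.2
```

>>> servo_tool(gripper=[8.5,8.5,5.0,5.0,5.0,5.0,5.0,5.0], delta_pos=[[0.3,0.65,0.4],[0,0,0],[0,0,0],[0,0,0],[0,0,0],[0,0,0],[0,0,0],[0,0,0]], yaw=[0,0,0,0,0,0,0,0], force=40)

```text
time_s: 4.65
eef_pos: [591.0, -22.4, 84.4]
tool_rot: [3.141, 0.008, 0.212]
contact_force: [-0.3, -0.3, -0.6]
width: 49.8
```

>>> servo_tool(gripper=[4.2,4.2,4.2,4.2,4.2,4.2,4.2], delta_pos=[[0,0,0],[0,0,0],[0,0,0],[0,0,0],[0,0,-0.5],[0,0,-1],[0,0,-1]], yaw=[0,0,0,0,0,0,0], force=40)

```text
time_s: 5.52
eef_pos: [591.1, -22.4, 111.7]
tool_rot: [3.141, 0.008, 0.212]
contact_force: [-0.8, -0.3, -0.2]
width: 42.3
```

Width reached the command without resistance, so the grip is doubtful; I'll look.

```bash
python3 - <<'E'
from h import *
R,t,s=pose(); w=optics.camera('wrist'); si=optics.camera('side');np.savez('w2.npz',R=R,t=t)
a=cv2.resize(si[150:350,280:500],(528,480),interpolation=cv2.INTER_CUBIC)
b=cv2.resize(w,(400,300)); out=np.zeros((480,800,3),np.uint8); out[:,:400]=a[:,60:460]; out[:300,400:]=b
cv2.imwrite('pics/w2.png',out[:,:,::-1]); cv2.imwrite('pics/w2f.png',w[:,:,::-1])
E
```

```text
(no output)
```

View pics/w2.png

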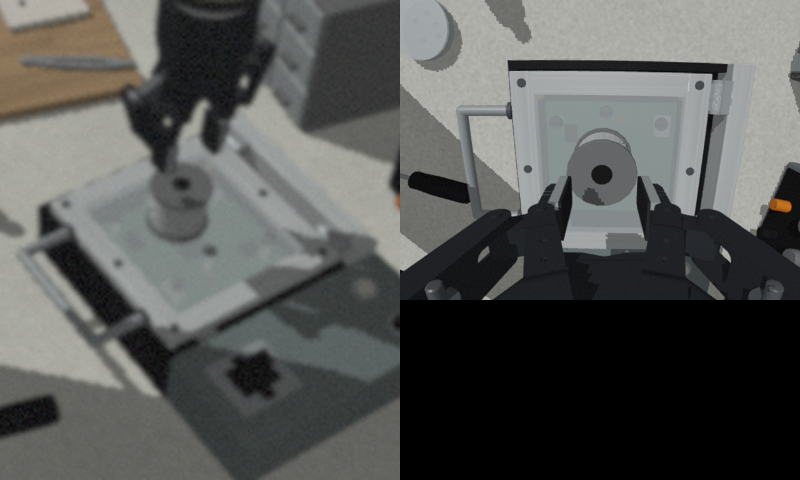

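```bash
python3 - <<'E'
from h import *
d=np.load('w2.npz');w=(d['R'],d['t'])
for z in(117,135,143):
    P=onz('wrist',(322,280),z,w); print(z,P.round(1),(w[0].T@(P-w[1])).round(1), proj('wrist',P+np.array([27,0,0]),w)-proj('wrist',P-np.array([27,0,0]),w))
    print(proj('wrist',w[1]+w[0]@np.array([0,0,-19]),w))
for uv in [(378,233)]: pass
print(proj('side',[590,-22,117]),proj('side',[590,-22,145]))
E
```

```text
117 [589.8 -22.7 117. ] [-1.4 -0.  -5.3] [111.86361963  22.7592041 ]
[324.94258806 292.2758667 ]
135 [588.5 -15.2 135. ] [ -1.2  -7.6 -23.3] [125.32252434  25.49819218]
[324.94258806 292.2758667 ]
143 [588.  -11.9 143. ] [ -1.1 -11.  -31.3] [132.39997915  26.93860321]
[324.94258806 292.2758667 ]
[380.17486409 225.6973844 ] [381.49269579 215.85928139]
```

The spool still stands on the lid, centred between the fingers (about (590,-22.5), top at z=117), so the first grip slipped or never closed. Retry: open, go lower, close, and check the width before lifting.

>>> servo_tool(gripper=[8.5,8.5,8.5,8.5,8.5,8.5,8.5,8.5,8.5], delta_pos=[[0,0,-1],[0,0,0],[0,0,0],[0,0,0],[0,0,1.5],[0,0,1.5],[0,0,1.2],[0,0,0],[-0.1,0,0]], yaw=[0,0,0,0,0,0,0,0,0])

```text
time_s: 6.75
eef_pos: [589.4, -22.7, 76.3]
tool_rot: [3.141, 0.009, 0.212]
contact_force: [0.0, 0.4, 0.9]
width: 85.1
```

>>> servo_tool(gripper=[3.5,3.5,3.5,3.5,3.5,3.5,3.5,3.5], delta_pos=[[0,0,0],[0,0,0],[0,0,0],[0,0,0],[0,0,0],[0,0,0],[0,0,0],[0,0,0]], yaw=[0,0,0,0,0,0,0,0], force=50)

```text
time_s: 7.75
eef_pos: [589.8, -22.8, 77.7]
tool_rot: [3.141, 0.007, 0.212]
contact_force: [-0.9, 0.3, -0.3]
width: 50.5
```

>>> servo_tool(gripper=[3.5,3.5,3.5,3.5,3.5,3.5], delta_pos=[[0,0,0],[0,0,0],[0,0,0],[0,0,0],[0,0,0],[0,0,0]], yaw=[0,0,0,0,0,0], force=50)

```text
time_s: 8.5
eef_pos: [589.8, -22.8, 77.7]
tool_rot: [3.141, 0.007, 0.212]
contact_force: [-1.6, 0.5, -0.2]
width: 50.5
```

>>> servo_tool(gripper=[3.5,3.5,3.5,3.5], delta_pos=[[0,0,-0.3],[0,0,-0.5],[0,0,-0.5],[0,0,0]], yaw=[0,0,0,0], force=50)

```text
time_s: 9.0
eef_pos: [590.0, -22.7, 91.5]
tool_rot: [3.141, 0.007, 0.212]
contact_force: [0.4, 0.3, -2.8]
width: 50.5
```

>>> servo_tool(gripper=[3.5,3.5,3.5,3.5,3.5,3.5,3.5,3.5,3.5,3.5,3.5,3.5], delta_pos=[[0,0,-2.5],[0,0,-3.0],[0,0,-1],[-0.5,-4.1,0],[-0.5,-4.1,0],[-0.5,-4.1,0],[-0.5,-4.1,0],[-0.5,-4.1,0],[-0.5,-4.1,0],[-0.5,-4.1,0],[-0.5,-4.1,0],[-0.4,-3.5,0]], yaw=[0,0,0,0,0,0,0,0,0,0,0,0])

```text
time_s: 10.5
eef_pos: [466.2, 330.9, 151.0]
tool_rot: [3.14, 0.014, 0.208]
contact_force: [0.4, -0.6, -3.1]
width: 50.6
```

>>> servo_tool(gripper=[3.5,3.5], delta_pos=[[0,0,0],[0,0,0]], yaw=[0,0])

```text
time_s: 10.75
eef_pos: [464.8, 332.5, 149.3]
tool_rot: [3.14, 0.016, 0.211]
contact_force: [0.2, -0.7, -4.7]
width: 51.1
```

```bash
python3 - <<'E'
from h import *
R,t,s=pose(); print(t,s['contact_force'],s['width']); w=optics.camera('wrist'); np.savez('w3.npz',R=R,t=t)
cv2.imwrite('pics/w3.png',w[:,:,::-1])
E
```

```text
[464.8339318  332.48392884 149.29172212] [ 0.2210541  -0.72907349 -4.65210097] 51.06236692672179
```

View pics/w3.png

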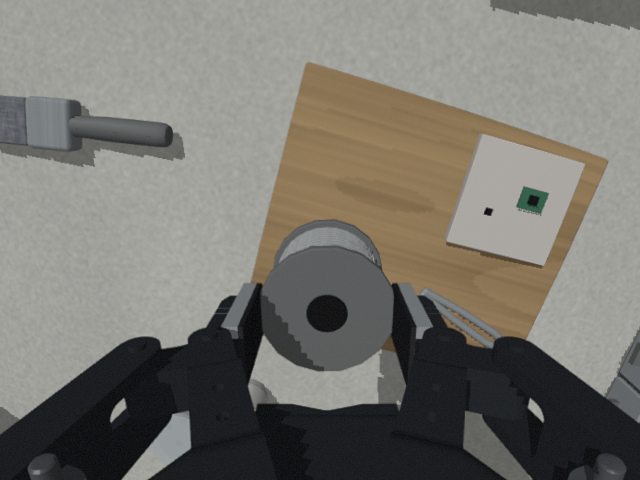

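The spool is held upright. The board's near edge runs (307,63)-(252,285), the tile's near corner is at (447,240), and the tweezers end at (424,292). Next I'll check the placing spot.

```bash
python3 - <<'E'
from h import *
d=np.load('w3.npz');w=(d['R'],d['t'])
for n,uv,z in [('near-left corner',(307,63),12),('near edge',(252,285),12),('far left corner',(607,159),12),('tile',(447,240),20),('tile2',(481,135),20),('tw',(424,292),16),('tw2',(490,343),16),('far edge',(528,338),12),('spooltop',(327,313),189)]:
    P=onz('wrist',uv,z,w); print(n,P.round(0))
P=onz('wrist',(327,313),149.3+35,w);print(P, w[0].T@(P-w[1]))
E
```

```text
near-left corner [425. 443.  12.]
near edge [413. 254.  12.]
far left corner [680. 427.  12.]
tile [565. 333.  20.]
tile2 [567. 420.  20.]
tw [561. 282.  16.]
tw2 [636. 245.  16.]
far edge [673. 256.  12.]
spooltop [466. 334. 189.]
[466.54557586 331.21474958 184.3       ] [  0.86455691   1.66981174 -35.02262599]
```

>>> servo_tool(gripper=[3.5,3.5,3.5,3.5,3.5,3.5,3.5,3.5], delta_pos=[[1.2,0.8,2],[0,0,2.5],[0,0,2.5],[0,0,2.5],[0,0,1.5],[0,0,0.8],[0,0,0.3],[0,0,0]], yaw=[0,0,0,0,0,0,0,0])

```text
time_s: 11.8
eef_pos: [480.2, 321.7, 25.6]
tool_rot: [3.14, 0.013, 0.203]
contact_force: [0.5, -0.2, -3.0]
width: 50.9
```

>>> servo_tool(gripper=[3.5,3.5,3.5,3.5], delta_pos=[[0,0,0.3],[0,0,0.2],[0,0,0.15],[0,0,0]], yaw=[0,0,0,0])

```text
time_s: 12.3
eef_pos: [480.9, 322.3, 19.9]
tool_rot: [3.141, 0.011, 0.203]
contact_force: [0.1, 0.0, -3.7]
width: 50.4
```

>>> servo_tool(gripper=[3.5,3.5,3.5], delta_pos=[[0,0,0.15],[0,0,0.1],[0,0,0]], yaw=[0,0,0])

```text
time_s: 12.68
eef_pos: [480.9, 322.4, 18.0]
tool_rot: [3.141, 0.01, 0.203]
contact_force: [-1.8, -0.5, -1.5]
width: 50.5
```

>>> servo_tool(gripper=[3.5,3.5], delta_pos=[[0,0,0.1],[0,0,0]], yaw=[0,0])

```text
time_s: 12.92
eef_pos: [481.0, 322.5, 18.0]
tool_rot: [3.141, 0.01, 0.203]
contact_force: [0.0, -0.6, -2.6]
width: 51.0
```

>>> servo_tool(gripper=[3.5,3.5,3.5], delta_pos=[[0,0,0.15],[0,0,0.15],[0,0,0]], yaw=[0,0,0])

```text
time_s: 13.3
eef_pos: [481.1, 322.6, 18.0]
tool_rot: [-3.141, 0.008, 0.203]
contact_force: [0.2, 0.2, -3.1]
width: 50.7
```

>>> servo_tool(gripper=[3.5,3.5], delta_pos=[[0,0,0.2],[0,0,0.2]], yaw=[0,0])

```text
time_s: 13.55
eef_pos: [481.5, 322.9, 17.4]
tool_rot: [-3.14, 0.006, 0.203]
contact_force: [-15.4, -10.8, 45.1]
width: 50.6
```

The spool is firmly on the board, so I relax and release it.

>>> servo_tool(gripper=[3.5,6.0,8.5,8.5,8.5,8.5,8.5], delta_pos=[[0,0,-0.05],[0,0,0],[0,0,0],[0,0,0],[0,0,0],[0,0,0],[0,0,0]], yaw=[0,0,0,0,0,0,0])

```text
time_s: 14.42
eef_pos: [482.0, 323.2, 17.7]
tool_rot: [-3.14, 0.005, 0.203]
contact_force: [0.0, 0.5, 1.1]
width: 85.0
```

>>> servo_tool(gripper=[8.5,8.5,8.5,8.5,8.5,8.5], delta_pos=[[0,0,-1.5],[0,0,-2.5],[0,0,-3],[0,0,-3],[0,0,-3],[0,0,0]], yaw=[0,0,0,0,0,0])

```text
time_s: 15.18
eef_pos: [482.9, 323.2, 157.4]
tool_rot: [-3.138, 0.002, 0.203]
contact_force: [-0.3, 0.2, 0.1]
width: 85.1
```

```bash
python3 - <<'E'
from h import *
R,t,s=pose(); print(t,s['tool_rot'],s['contact_force']); w=optics.camera('wrist'); 
cv2.imwrite('pics/w4.png',cv2.resize(w,(400,300))[:,:,::-1]); np.savez('w4.npz',R=R,t=t)
print(proj('wrist',[481,322,57],(R,t))*.625)
E
```

```text
[482.90632596 323.18067339 157.42404273] [-3.13829490e+00  1.75220069e-03  2.03413966e-01] [-0.30856302  0.20156661  0.09555296]
[201.78700546 140.91865066]
```

View pics/w4.png

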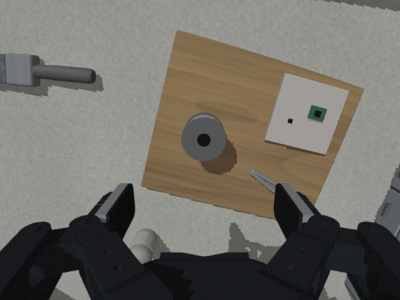

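The spool stands upright and alone at (204,140) in this half-size view, on the bare near half. Next, the handle.

>>> servo_tool(gripper=[3,3,3,3,3,3,3,3,3,3,3,3], delta_pos=[[-1.1,4.1,0],[-1.1,4.1,0],[-1.1,4.1,0],[-1.1,4.1,0],[-1.1,4.1,0],[-1.1,4.1,0],[-1.1,4.1,0],[-1.1,4.1,0],[-0.8,3.8,0],[0,0,0],[0,0,0],[0,0,0]], yaw=[1.2,0,0,0,0,0,0,0,0,0,0,0])

```text
time_s: 16.73
eef_pos: [448.6, -65.4, 150.2]
tool_rot: [-3.138, 0.013, 0.184]
contact_force: [-0.6, 0.8, -0.7]
width: 30.1
```

```bash
python3 - <<'E'
from h import *
R,t,s=pose(); print(t,s['tool_rot'],s['contact_force'],s['width']); w=optics.camera('wrist'); 
cv2.imwrite('pics/w5.png',w[:,:,::-1]); np.savez('w5.npz',R=R,t=t)
print(proj('wrist',[464.5,-62,67],(R,t)))
E
```

```text
[448.61728477 -65.41346981 150.15074278] [-3.13847875  0.01307406  0.18362216] [-0.60926409  0.77730375 -0.73121435] 30.05381527129162
[350.4704855 230.0952454]
```

View pics/w5.png

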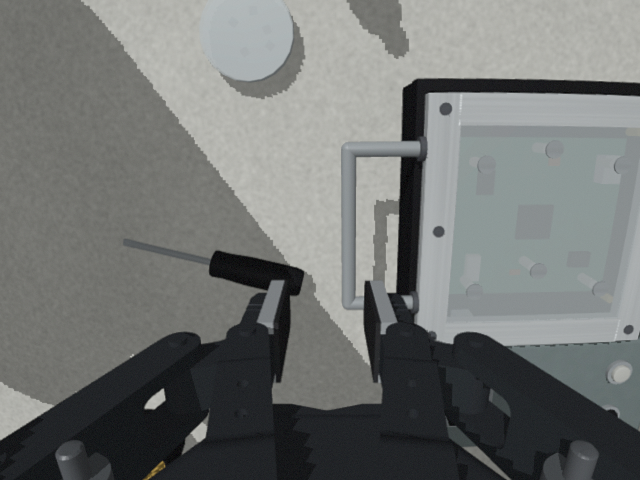

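```bash
python3 - <<'E'
from h import *
d=np.load('w5.npz');w=(d['R'],d['t'])
a,b=[onz('wrist',u,67,w) for u in((348.5,151),(348.5,302))]
m=(a+b)/2;print(a,b,np.linalg.norm(a-b),m,np.degrees(np.arctan2(-(a-b)[0],(a-b)[1])));print(w[0].T@(m-w[1]))
E
```

```text
[452.48501454  -9.45142641  67.        ] [ 474.07216518 -115.78520237   67.        ] 108.50288927881664 [463.27858986 -62.61831439  67.        ] 11.475834465140903
[16.01101473  0.18716585 82.94832826]
```

>>> servo_tool(gripper=[3,3,3,3,3,3,3], delta_pos=[[1.6,0,0],[0,0,0],[0,0,2.5],[0,0,2.5],[0,0,2.0],[0,0,1.0],[0,0,0]], yaw=[-0.7,0,0,0,0,0,0])

```text
time_s: 17.65
eef_pos: [466.1, -59.7, 68.0]
tool_rot: [-3.138, 0.012, 0.202]
contact_force: [-0.7, 0.2, 0.1]
width: 29.9
```

>>> servo_tool(gripper=[3,3,0.6,0.6,0.6,0.6,0.6,0.6], delta_pos=[[-0.3,0.2,0.8],[0,0,0.8],[0,0,0],[0,0,0],[0,0,0],[0,0,0],[0,0,0],[0,0,0]], yaw=[0,0,0,0,0,0,0,0], force=25)

```text
time_s: 18.65
eef_pos: [464.7, -62.6, 52.9]
tool_rot: [-3.139, 0.009, 0.202]
contact_force: [0.6, 1.0, 0.0]
width: 6.2
```

>>> servo_tool(gripper=[0.2,0.2,0.2], delta_pos=[[0,0,0],[0,0,0],[0,0,0]], yaw=[0,0,0])

```text
time_s: 19.02
eef_pos: [464.7, -62.6, 52.9]
tool_rot: [-3.139, 0.009, 0.202]
contact_force: [0.0, -0.1, -0.4]
width: 2.1
```

```bash
python3 - <<'E'
from h import *
R,t,s=pose(); print(t,s['contact_force'],s['width']); w=optics.camera('wrist'); si=optics.camera('side')
out=np.zeros((300,800,3),np.uint8); out[:,:400]=cv2.resize(w[120:420,180:580],(400,300)); out[:,400:]=cv2.resize(si[195:315,270:430],(400,300),interpolation=cv2.INTER_CUBIC)
cv2.imwrite('pics/w6.png',out[:,:,::-1])
E
```

```text
[464.68122478 -62.57022283  52.85594606] [ 0.0289593  -0.13886757 -0.44666716] 2.1478737007646447
```

View pics/w6.png

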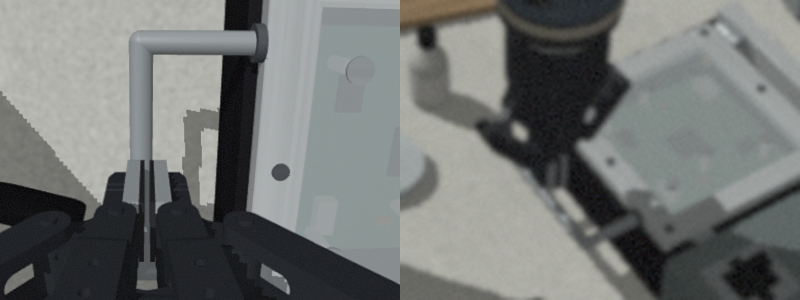

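The wrist view shows the pads shut above the bar: the bar passes under the tips at (148,160) in the crop. The real tips are therefore roughly 20–30 mm behind the reported TCP, which also explains the first slipped grip on the spool. I'll reopen and go lower, watching the force.

>>> servo_tool(gripper=[3,3,3,3,3,3], delta_pos=[[0,0,-0.3],[0,0,0],[0,0,0],[0,0,0],[0,0,0],[0,0,0]], yaw=[0,0,0,0,0,0])

```text
time_s: 19.88
eef_pos: [464.8, -62.6, 56.1]
tool_rot: [-3.139, 0.009, 0.202]
contact_force: [0.1, 0.0, -0.6]
width: 30.1
```

>>> servo_tool(gripper=[3,3,3,3], delta_pos=[[-0.1,0,0.7],[0,0,0.7],[0,0,0.6],[0,0,0]], yaw=[0,0,0,0])

```text
time_s: 20.38
eef_pos: [463.1, -62.8, 34.2]
tool_rot: [-3.139, 0.01, 0.202]
contact_force: [-0.0, 0.5, 0.3]
width: 30.0
```

>>> servo_tool(gripper=[3,0.3,0.3,0.3,0.3,0.3,0.3,0.3], delta_pos=[[0,0,0.6],[0,0,0],[0,0,0],[0,0,0],[0,0,0],[0,0,0],[0,0,0],[0,0,0]], yaw=[0,0,0,0,0,0,0,0], force=25)

```text
time_s: 21.38
eef_pos: [461.8, -63.0, 27.9]
tool_rot: [-3.139, 0.012, 0.201]
contact_force: [-1.1, -0.5, -1.2]
width: 8.9
```

Gripped now (8.9 mm). I'll tug gently in 1 mm steps.

>>> servo_tool(gripper=[0.3,0.3], delta_pos=[[0,0,-0.1],[0,0,-0.1]], yaw=[0,0])

```text
time_s: 21.62
eef_pos: [461.8, -63.0, 29.9]
tool_rot: [-3.139, 0.012, 0.201]
contact_force: [0.6, 0.4, -2.2]
width: 8.7
```

>>> servo_tool(gripper=[0.3], delta_pos=[[0,0,-0.1]], yaw=[0])

```text
time_s: 21.75
eef_pos: [461.8, -63.0, 30.9]
tool_rot: [-3.139, 0.012, 0.201]
contact_force: [0.5, 0.1, -5.1]
width: 8.3
```

>>> servo_tool(gripper=[0.3], delta_pos=[[0,0,-0.1]], yaw=[0])

```text
time_s: 21.88
eef_pos: [461.8, -63.0, 31.9]
tool_rot: [-3.139, 0.012, 0.201]
contact_force: [1.9, -0.5, -8.4]
width: 9.2
```

>>> servo_tool(gripper=[0.3], delta_pos=[[0,0,-0.1]], yaw=[0])

```text
time_s: 22.0
eef_pos: [461.8, -63.0, 32.8]
tool_rot: [-3.139, 0.012, 0.201]
contact_force: [2.1, -0.2, -10.1]
width: 9.0
```

>>> servo_tool(gripper=[0.3], delta_pos=[[0,0,0]], yaw=[0])

```text
time_s: 22.12
eef_pos: [461.8, -63.0, 32.7]
tool_rot: [-3.139, 0.013, 0.201]
contact_force: [2.8, 0.9, -9.3]
width: 9.1
```

A steady 9–10 N against the 2.5 N a free lid needs, and the bar has stopped rising: the lid is caught. I'll let go and go to the catch.

>>> servo_tool(gripper=[0.3,3,3,3,3,3,3,3,3,3], delta_pos=[[0,0,0.4],[0,0,0],[0,0,0],[0,0,0],[0,0,0],[0,0,-2],[0,0,-2.5],[0,0,-2.5],[0,0,-2],[0,0,0]], yaw=[0,0,0,0,0,0,0,0,0,0])

```text
time_s: 23.38
eef_pos: [463.2, -62.9, 121.9]
tool_rot: [-3.139, 0.011, 0.202]
contact_force: [-0.3, -0.3, 0.3]
width: 30.1
```

>>> servo_tool(gripper=[0,0,0,0,0,0], delta_pos=[[2.8,3.5,0],[2.8,3.5,0],[2.8,3.5,0],[0,0,0],[0,0,0],[0,0,0]], yaw=[0,0,0,0,0,0])

```text
time_s: 24.12
eef_pos: [566.9, -150.2, 115.9]
tool_rot: [-3.137, 0.015, 0.203]
contact_force: [0.3, 0.9, -0.5]
width: -0.3
```

```bash
python3 - <<'E'
from h import *
R,t,s=pose(); print(t,s['tool_rot'],s['contact_force'],s['width']); w=optics.camera('wrist'); np.savez('w7.npz',R=R,t=t)
si=optics.camera('side'); out=np.zeros((480,800,3),np.uint8); out[:,:500]=w[:,70:570]; out[:300,500:]=cv2.resize(si[240:340,360:460],(300,300),interpolation=cv2.INTER_CUBIC)
cv2.imwrite('pics/w7.png',out[:,:,::-1])
E
```

```text
[ 566.93098862 -150.20173623  115.90837095] [-3.13706925  0.0154793   0.20292633] [ 0.33367463  0.93513485 -0.47470832] -0.28732184200906286
```

View pics/w7.png

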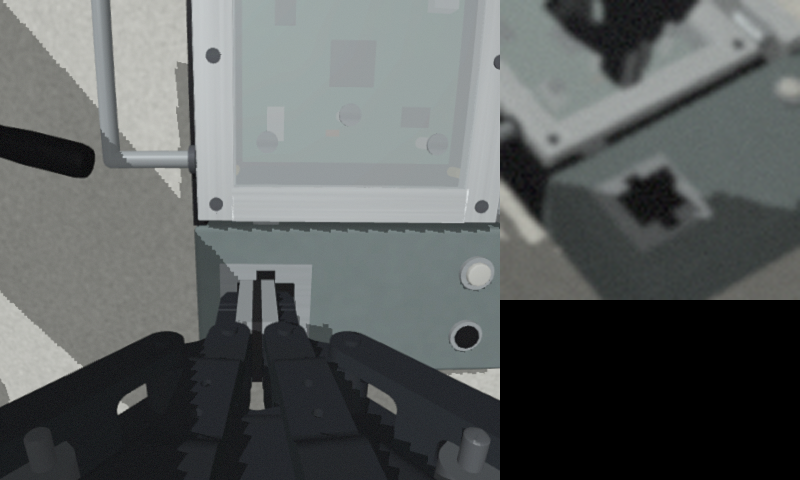

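The view shows the catch's pale plate at (220–312, 265–320) with the black thumb under the fingers, and clear console between it and the lid edge (row 222). I'll go down there and push away from the lid.

>>> servo_tool(gripper=[0,0,0,0,0,0,0], delta_pos=[[0.5,0.8,0],[0,0,0],[0,0,2.0],[0,0,2.0],[0,0,2.0],[0,0,0.5],[0,0,0]], yaw=[0,0,0,0,0,0,0])

```text
time_s: 25.1
eef_pos: [573.9, -157.2, 51.3]
tool_rot: [-3.139, 0.012, 0.204]
contact_force: [-0.3, 0.8, -0.1]
width: 0.1
```

>>> servo_tool(gripper=[0,0,0], delta_pos=[[0,0,0.3],[0,0,0.3],[0,0,0]], yaw=[0,0,0])

```text
time_s: 25.48
eef_pos: [574.8, -157.5, 46.6]
tool_rot: [-3.14, 0.01, 0.204]
contact_force: [-0.3, -0.5, -0.9]
width: -0.1
```

>>> servo_tool(gripper=[0,0,0,0], delta_pos=[[0,0.3,0],[0,0.3,0],[0,0.3,0],[0,0.3,0]], yaw=[0,0,0,0])

```text
time_s: 25.98
eef_pos: [577.6, -170.1, 47.0]
tool_rot: [-3.14, 0.01, 0.204]
contact_force: [-0.1, 1.0, -0.4]
width: -0.0
```

>>> servo_tool(gripper=[0,0,0], delta_pos=[[0,0.2,0],[0,0.2,0],[0,0.2,0]], yaw=[0,0,0])

```text
time_s: 26.35
eef_pos: [578.8, -175.9, 46.9]
tool_rot: [-3.139, 0.01, 0.204]
contact_force: [-1.3, 3.1, 0.9]
width: -0.2
```

>>> servo_tool(gripper=[0,0,0], delta_pos=[[0,0.15,0],[0,0.15,0],[0,0.15,0]], yaw=[0,0,0])

```text
time_s: 26.72
eef_pos: [579.5, -179.0, 46.9]
tool_rot: [-3.136, 0.01, 0.205]
contact_force: [-3.9, 16.9, 7.5]
width: -0.0
```

>>> servo_tool(gripper=[0], delta_pos=[[0,0.12,0]], yaw=[0])

```text
time_s: 26.85
eef_pos: [579.4, -178.7, 46.9]
tool_rot: [-3.133, 0.009, 0.206]
contact_force: [-3.8, 12.1, 6.3]
width: 0.4
```

>>> servo_tool(gripper=[0,0,0,0,0,0,0], delta_pos=[[0,-0.3,0],[0,-0.5,0],[0,0,-2],[0,0,-2.5],[0,0,-2],[0,0,0],[0,0,0]], yaw=[0,0,0,0,0,0,0])

```text
time_s: 27.72
eef_pos: [577.9, -171.2, 112.5]
tool_rot: [-3.135, 0.011, 0.205]
contact_force: [-0.2, 0.6, -0.5]
width: -0.4
```

The catch came up hard against its end stop, where the fully-out position was predicted. Back to the handle.

>>> servo_tool(gripper=[3,3,3,3,3,3], delta_pos=[[-3,-4.2,-0.5],[-3,-4.2,0],[-3,-4.2,0],[0,0,0],[0,0,0],[0,0,0]], yaw=[0,0,0,0,0,0])

```text
time_s: 28.48
eef_pos: [459.0, -63.8, 113.9]
tool_rot: [-3.133, 0.017, 0.204]
contact_force: [0.1, -0.5, 0.1]
width: 29.9
```

>>> servo_tool(gripper=[3,3,3,3,3,3], delta_pos=[[0.45,0,0],[0,0,2],[0,0,2.5],[0,0,2],[0,0,1],[0,0,0]], yaw=[0,0,0,0,0,0])

```text
time_s: 29.22
eef_pos: [466.2, -64.5, 36.0]
tool_rot: [-3.134, 0.016, 0.201]
contact_force: [-0.5, -0.4, -0.3]
width: 30.3
```

>>> servo_tool(gripper=[3,0.3,0.3,0.3,0.3,0.3,0.3,0.3], delta_pos=[[0,0,0.6],[0,0,0],[0,0,0],[0,0,0],[0,0,0],[0,0,0],[0,0,0],[0,0,0]], yaw=[0,0,0,0,0,0,0,0], force=25)

```text
time_s: 30.22
eef_pos: [462.0, -65.7, 30.6]
tool_rot: [-3.135, 0.023, 0.2]
contact_force: [0.2, -0.1, -2.6]
width: 8.8
```

>>> servo_tool(gripper=[0.3,0.3,0.3,0.3], delta_pos=[[0,0,-0.1],[0,0,-0.1],[0,0,-0.15],[0,0,-0.15]], yaw=[0,0,0,0])

```text
time_s: 30.72
eef_pos: [462.0, -65.7, 35.8]
tool_rot: [-3.135, 0.024, 0.2]
contact_force: [-1.2, 0.2, -3.9]
width: 8.7
```

>>> servo_tool(gripper=[0.3,0.3], delta_pos=[[0,0,-0.2],[0,0,-0.2]], yaw=[0,0])

```text
time_s: 30.98
eef_pos: [462.1, -65.6, 40.1]
tool_rot: [-3.135, 0.024, 0.2]
contact_force: [-0.9, -0.3, -3.5]
width: 8.3
```

It rises freely now at about 3.5 N. I'll follow the arc.

>>> servo_tool(gripper=[0.3,0.3,0.3,0.3], delta_pos=[[0.23,0,-2.45],[0.48,0,-2.4],[0.73,0,-2.35],[0,0,0]], yaw=[0,0,0,0], force=35)

```text
time_s: 31.48
eef_pos: [476.2, -62.8, 113.7]
tool_rot: [-3.134, 0.027, 0.2]
contact_force: [0.4, -0.2, -3.1]
width: 8.3
```

>>> servo_tool(gripper=[0.3,0.3,0.3,0.3,0.3], delta_pos=[[1.0,0,-2.25],[1.22,0,-2.13],[1.44,0,-2.0],[1.64,0,-1.83],[0,0,0]], yaw=[0,0,0,0,0])

```text
time_s: 32.1
eef_pos: [525.5, -52.8, 196.4]
tool_rot: [-3.134, 0.039, 0.199]
contact_force: [3.0, 0.0, -6.6]
width: 7.9
```

>>> servo_tool(gripper=[0.3,0.3,0.3], delta_pos=[[2.05,0,-1.7],[2.15,0,-1.5],[0,0,0]], yaw=[0,0,0])

```text
time_s: 32.48
eef_pos: [564.7, -44.9, 229.5]
tool_rot: [-3.134, 0.044, 0.198]
contact_force: [6.2, 1.9, -12.2]
width: 8.1
```

>>> servo_tool(gripper=[0.3,0.3,0.3], delta_pos=[[1.75,0,-0.85],[1.75,0,-0.75],[0,0,0]], yaw=[0,0,0])

```text
time_s: 32.85
eef_pos: [598.3, -38.2, 247.6]
tool_rot: [-3.135, 0.043, 0.198]
contact_force: [4.6, 0.9, -13.3]
width: 8.0
```

>>> servo_tool(gripper=[0.3,0.3,0.3], delta_pos=[[1.2,0,-0.15],[0,0,0],[0,0,0]], yaw=[0,0,0])

```text
time_s: 33.22
eef_pos: [609.4, -36.1, 251.4]
tool_rot: [-3.136, 0.041, 0.198]
contact_force: [-1.9, 0.2, -1.3]
width: 8.0
```

```bash
python3 - <<'E'
from h import *
R,t,s=pose(); print(t,s['contact_force'],s['width'],s['time_s']); w=optics.camera('wrist'); si=optics.camera('side'); tp=optics.camera('top')
out=np.zeros((580,800,3),np.uint8); out[:300,:400]=cv2.resize(w,(400,300)); out[:300,400:]=cv2.resize(si[100:400,220:620],(400,300))
out[300:580,:400]=tp[130:410,150:550]; out[300:580,400:]=cv2.resize(si[170:310,300:500],(400,280))
cv2.imwrite('pics/w8.png',out[:,:,::-1])
E
```

```text
[609.35475295 -36.13440356 251.35320195] [-1.85338354  0.22844067 -1.34969352] 8.007141392997102 33.225
```

View pics/w8.png

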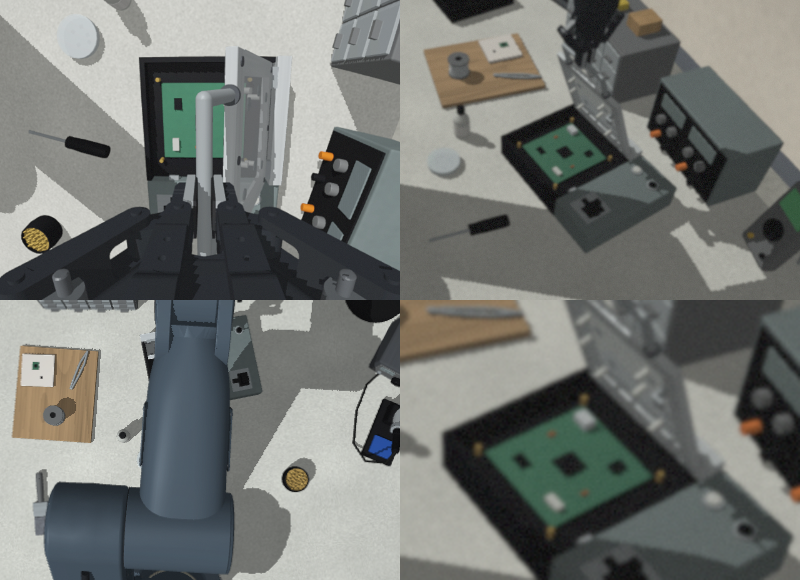

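The lid stands steeply open (about 69° from the arc) with the bar between the pads. The spool is upright on the board and everything else is in place. I'll do a brief hold check, then hand in.

>>> servo_tool(gripper=[0.3,0.3,0.3,0.3], delta_pos=[[0,0,0],[0,0,0],[0,0,0],[0,0,0]], yaw=[0,0,0,0])

```text
time_s: 33.88
eef_pos: [609.0, -36.2, 251.2]
tool_rot: [-3.136, 0.041, 0.198]
contact_force: [-1.7, 1.0, 1.1]
width: 7.9
```

```bash
python3 - <<'E'
from h import *
R,t,s=pose(); print(t,s['contact_force'],s['width'],s['time_s'])
d=t-np.array([462,-65.7,30.6]);a=.198;dx=d[0]*np.cos(a)+d[1]*np.sin(a);print(np.degrees(np.arctan2(d[2],235-dx)),np.hypot(d[2],235-dx))
if s['width']>6: env.close_job()
E
```

```text
[609.0373582  -36.16431818 251.21384394] [-1.67686919  0.98415506  1.07423467] 7.897563948288861 33.875
68.92312020569582 236.43140620570782
the job is handed in; nothing more can be done
```

The job is handed in at 33.9 s of robot time. The spool is off the lid, and I finished still holding the lid up at about 69°.

- **Spool:** It stands upright and released on the bare near half of the board. My first grip on it slipped, because the fingertips sit roughly 20–30 mm behind the reported TCP. A lower grip held. The push that seated it on the board read 45 N at the wrist for a moment, through the gripped spool.
- **Tug before the catch:** My first closing on the handle shut above the bar and touched nothing. The second gripped it, and a gentle pull met a steady 9–10 N, against the 2.5 N a free lid needs. The lid was caught.
- **Catch:** I pushed it away from the lid to its end stop, with 17 N at the stop. A second tug then rose freely at about 3.5 N.
- **Lid:** I raised it along its arc. The wrist force reached about 14 N on the way up, because I pulled slightly outside the arc, and it settled to about 2 N.

**Last checks:** The angle worked out from the gripper's path was 68.9°, at a radius of 236 mm against the expected 235 mm. The bar was still gripped; the opening read 7.9 mm for a 10 mm bar, so that reading is off by about 2 mm. In the last pictures I saw none of the other things moved or knocked over, but I did not measure their positions.

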